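# Prop open the bench chest's lid

### The job

Lift the lid of the red bench chest and swing the prop rod on its side down onto the yellow catch plate, feel along the plate for the hole, and press the rod's sprung pin fully home in it, so that the prop is under load and keeps the lid open by itself. Be gentle: do not ram the pin or drop the lid, and leave the spray can, the jar and the screwdriver where they are.

Things in the scene. Friction and masses are not known exactly. Their poses are not given: they have to be found in the camera images.
- chest: red steel chest fixed to the bench, 220 (its x) by 280 (y) by 110 mm high, open-topped under its lid. Origin: centre of its underside. Its -x side faces the robot, the lid is hinged along its +x upper edge, prop rod and catch plate are on its -y side. Only its x, y and yaw vary; 'chest frame' below means its axes, z up.
- lid_hinge (a point): middle of the lid's hinge axis, which runs along the chest's y; chest frame (110, 0, 117) mm
- lid (a joint): grey lid (226 by 286 by 12 mm, 0.4 to 0.6 kg) in rad: 0 closed, grows as it opens, stop at 1.2. The stiff hinge (1.0 N m friction) keeps the lid where it is left; lifting takes about 10 N at the handle. Raise it to 1.0 to 1.1 so that the rod swings down clear of the catch plate; with the pin seated it comes back to about 0.75.
- lid_handle (a point): middle of the lid's black bar handle (along the lid's y, 110 mm long, about 10 mm thick, 35 mm above the lid's top face): 190 mm from the hinge axis towards the front edge, 41 mm above the lid's mid-plane, in which the hinge axis lies. The lid's front edge is 33 mm in front of it. A round bar: it can turn between the fingers.
- prop (a joint): prop rod about its stiff pivot (0.12 N m, stays where left), rad: 0 stowed along the lid's side, pointing from the pivot back to the hinge; grows as the pin end swings down (stop 2.0). Pivot axis along chest y, in the lid's mid-plane, 170 mm from the hinge axis, rod's plane at chest y -156 mm. lid + prop = rod's slope below horizontal (towards chest +x); pi/2 is straight down.
- prop_grip (a point): middle of the free part of the orange cross grip on the prop rod: a round bar 14 mm thick along chest y, sticking out 90 mm from the rod to -y; this point is 58 mm out from the rod (chest y -214 mm) and 95 mm along the rod from its pivot. Pinch it from above, fingers closing along chest x; it can turn between the fingers.
- prop_pin: steel pin, 11 mm thick, nearly flat end with rounded rim, at the prop rod's free end. Origin at its very tip, 155 mm from the pivot along the rod when not pushed in; x along the rod away from the pivot. Sprung along the rod: gives from 2 N, 0.9 N per mm, stop at 10 mm (11 N), so it can slide on the catch plate under a few newtons and pop into the hole.
- catch_mid (a point): nominal middle, on the level top face, of the yellow catch plate (140 mm along chest x, 26 mm wide), in the rod's plane; chest frame (-10, -156, 92) mm. It has one square hole, 14 mm wide, 12 mm deep, with a floor. The plate is adjustable: the hole's centre lies up to 26 mm to either side of this point along chest x, new every time and not reported; seen as a dark square.
- spray: spray can with a yellow band and pale top, 52 mm thick, 170 mm tall, standing to the left of the chest; leave alone. Origin: centre of its underside.
- jar: small jar with black lid, 60 mm thick, 80 mm tall, standing to the right of the chest; leave alone. Origin: centre of its underside.
- driver: screwdriver lying on the bench to the left of the chest; leave alone.

How it is judged:
By the outcome, as a careful person would: the job done as asked, in the order asked, and still so for the second after the job is handed in, with the robot touching nothing.
It also fails if it takes over 64 s, if anything falls off the work surface, if the arm or the gripper's body presses on something with over 40 N, if the wrist force passes 120 N, or if a joint passes its speed limit or range.

### The arm

A 7-joint arm with a two-finger parallel gripper is mounted at the origin on the work surface. World frame = base frame: x ahead of the robot, y to its left, z up, the work surface at z = 0. Lengths are in m, angles in rad, forces in N, time in s.
With the tool pointing down it reaches from about 0.4 to 0.85 m from the base axis. Payload 10.4 kg.
Tool frame: the origin (TCP) lies between the finger pads; the fingertips stand 14 mm ahead of it and the grasp point (between the pads) lies 5 mm behind it; z points along the fingers, y is the direction in which the jaws open and shut (so a half turn about z gives the same grasp; the last joint's range is limited). The gripper opens to 87 mm and grips with 3 to 60 N. Pads are 19 mm wide; open, the fingers measure 117 mm over their backs; the gripper's body (75 mm by 190 mm) begins 51 mm behind the grasp point.
Start: joints at [-1.337, 0.332, -0.065, 1.46, 0.022, 1.35, -0.088], TCP at [0.159, 0.605, 0.237] pointing down, gripper open.
Joint ranges: [-2.6, 2.6], [-0.5, 2.12], [-1.47, 1.34], [0.16, 2.42], [-1.27, 4.41], [0.06, 2.06], [-2.6, 2.6]. Speed limits (rad/s): [2.22, 2.22, 2.79, 2.79, 3.14, 3.14, 3.14].

### API

Orientations are given as a unit quaternion [x, y, z, w].
In Python, from bench import readout, camera, calibration, order gives the robot as it stands.
- The arm moves only by the tool apply_moves, never from a script. Its argument "deltas" is a list of rows, each an object with "translation": the shift along the world's x, y, z in m, a list of three; "turn": the turn, a rotation vector about the world's x, y, z in rad, a list of three; "hand": the finger opening in m, from 0 to 0.087. A call has 1 to 5 rows; each row shifts and turns the pose as measured when the row begins; what a row does not reach is not made up. A row lasts 1/10 s, in which the tool goes at most 50 mm and 8.59 degrees, less where a joint would pass 70% of its speed; a pose out of reach is approached as far as the arm can. A call with a gripper value outside its range is refused whole. The fingers move at their own pace and stop on an object; "newtons" is the grip in N (left out, the last holds). Time passes only in rows, so rows that do not move let the fingers close. It gives the time, the measured TCP pose, the force and the opening at its end, in the units of the state.
- readout.read_state(): the state, without advancing time (a new reading comes with each control period).
- camera(name): name is "side" or "top"; returns the picture (480x640x3 uint8, red, green, blue); there is no depth.
- calibration(name): a dict with "fx", "fy", "cx", "cy" (pixels), "extrinsics" (4x4, takes a point from world to camera coordinates). Camera axes: x right, y down, z forward; pixel columns grow to the right and rows downward; lengths in m; the calibration is good to about 2 mm. A picture is of the moment at which its call begins. calibration takes no time and is no camera call.
- order.close_job(): hands the job in, once; it reports no verdict.
The state is a dict: "time": time; "joint_positions": joint angles; "joint_vel": joint speeds; "joint_torque": joint torques, N m; "ee_pos": TCP position; "eef_rot": TCP orientation; "ft_force": force on the tool from outside, world axes, zero at the start; "torque": the same for the moment, N m; "width": finger opening in m.
Only numpy, scipy, OpenCV 4.12 (cv2) and the standard library are available. Lean on these libraries where they do the work, as an engineer would, in place of code of your own. Each camera call takes 0.05 s, during which the arm holds its last target. There are 200 camera calls.

## Working session

There is one attempt and no reset: what is moved stays moved. The work goes in short steps, Python scripts to look and compute and a tool call to move; the robot and the scene stay as the last step left them, time stands still between calls to the robot, and variables do not carry over. Pictures are saved under pics/ and viewed, about 8 in all and at most 12, crops included, and the job is handed in when it is done.

Besides the shell and the picture viewer there is one more tool, called after "Call:" in YAML: its name, and indented under it one key for each argument. apply_moves: Moves the arm, as the interface text tells. Its arguments: {"type":"object","properties":{"deltas":{"type":"array","items":{"type":"object","properties":{"translation":{"type":"array","items":{"type":"number"}},"turn":{"type":"array","items":{"type":"number"}},"hand":{"type":"number"}}}},"newtons":{"type":"number"}},"required":["deltas"]}

```bash
mkdir -p pics; python3 - <<'E'
from bench import readout, camera, calibration
import cv2, numpy as np
s=readout.read_state(); print(s)
ims=[]
for n in("side","top"):
    im=camera(n); cv2.imwrite(f"pics/{n}0.png",im[:,:,::-1]); c=calibration(n); print(n,c)
E
```

```text
{'time': 0.0, 'joint_positions': array([-1.33658908,  0.33289211, -0.06473477,  1.46096712,  0.02161541,
        1.34991302, -0.08848615]), 'joint_vel': array([-3.55443648e-05,  2.78458325e-05, -5.02409881e-04,  1.40498777e-04,
        1.71896175e-05, -9.82261404e-04, -8.46546450e-04]), 'joint_torque': array([ 4.29772863e-04, -6.23259974e+01,  2.46725441e-02, -3.89894629e+01,
       -6.13248604e-02,  3.97093815e-02,  1.42018102e-04]), 'ee_pos': array([0.15863916, 0.60413357, 0.23572907]), 'eef_rot': array([ 1.28015512e-01,  9.91771889e-01, -7.39276303e-04, -5.83016782e-05]), 'ft_force': array([ 0.44981086,  0.14805949, -0.12497137]), 'torque': array([ 0.0088064 ,  0.04999874, -0.0052976 ]), 'width': 0.08726201315946851}
side {'fx': 444.5228926389928, 'fy': 444.5228926389928, 'cx': 325.7181573315236, 'cy': 240.23562367160946, 'extrinsics': array([[ 0.99498138, -0.09825004, -0.01894662, -0.55815806],
       [-0.08221324, -0.6947921 , -0.71449627,  0.19436718],
       [ 0.05703532,  0.71246815, -0.69938266,  1.01342807],
       [ 0.        ,  0.        ,  0.        ,  1.        ]])}
top {'fx': 437.30826991805884, 'fy': 437.30826991805884, 'cx': 319.16678711291644, 'cy': 238.9610187829795, 'extrinsics': array([[-0.01915028, -0.9991915 , -0.03534981,  0.10806369],
       [-0.99487302,  0.02255528, -0.09858467,  0.57200617],
       [ 0.09930229,  0.03328065, -0.99450061,  0.9846433 ],
       [ 0.        ,  0.        ,  0.        ,  1.        ]])}
```

View pics/top0.png

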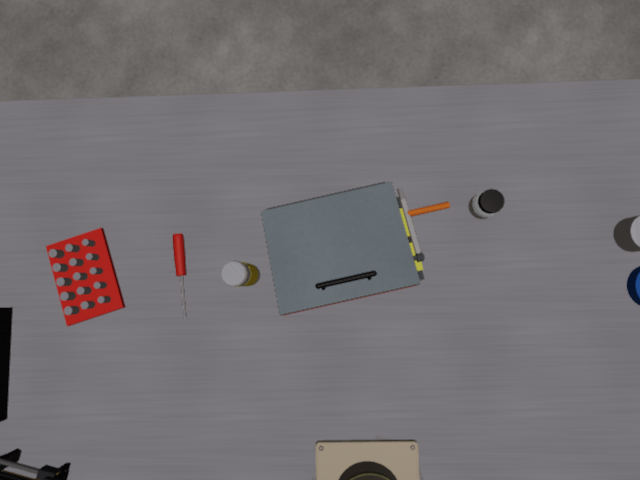

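View pics/side0.png

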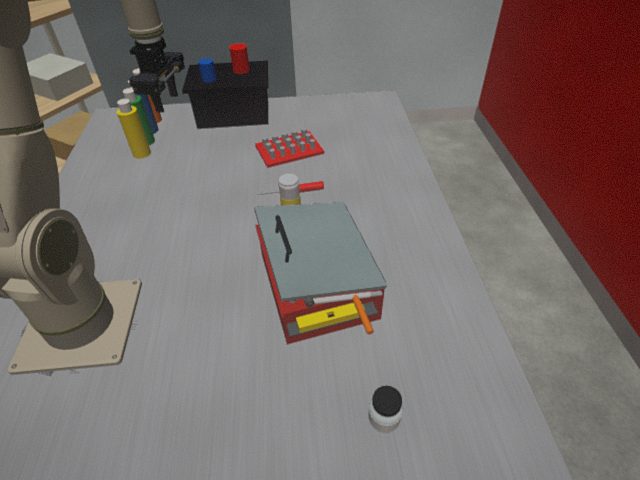

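Top view: lid corners near (262,210), (391,182), (420,283), (281,314), with the handle at about (346,280). The plate and rod are on the right side, and the grip ends near (448,205). Side view: plate at about (325,318), with a dark square near (331,315).

```bash
cat > h.py <<'E'
import numpy as np, cv2
from scipy.optimize import least_squares
from bench import readout, camera, calibration
C={n:calibration(n) for n in("side","top")}
def proj(n,P):
    c=C[n];q=np.atleast_2d(P)@c["extrinsics"][:3,:3].T+c["extrinsics"][:3,3]
    return np.c_[c["fx"]*q[:,0]/q[:,2]+c["cx"],c["fy"]*q[:,1]/q[:,2]+c["cy"]]
def onplane(n,uv,z):
    c=C[n];R=c["extrinsics"][:3,:3];o=-R.T@c["extrinsics"][:3,3]
    d=R.T@np.array([(uv[0]-c["cx"])/c["fx"],(uv[1]-c["cy"])/c["fy"],1]);return o+d*(z-o[2])/d[2]
def c2w(p,P):
    P=np.atleast_2d(P)/1000.;c,s=np.cos(p[2]),np.sin(p[2])
    return np.c_[p[0]+c*P[:,0]-s*P[:,1],p[1]+s*P[:,0]+c*P[:,1],P[:,2]]
def w2c(p,W):
    W=np.atleast_2d(W);c,s=np.cos(p[2]),np.sin(p[2]);d=W-[p[0],p[1],0]
    return 1000*np.c_[c*d[:,0]+s*d[:,1],-s*d[:,0]+c*d[:,1],d[:,2]]
def lidpt(L,r,h,y): # r from hinge to front, h above mid-plane
    return [110-r*np.cos(L)-h*np.sin(L),y,117+r*np.sin(L)*1-0+h*np.cos(L)]
def rodpt(L,T,r,y=-156): # r along rod
    a=L+T;p=lidpt(L,170,0,y);return [p[0]+r*np.cos(a),y,p[2]-r*np.sin(a)]
E
python3 - <<'E'
from h import *
K=np.array([[113,143,123],[113,-143,123],[-113,-143,123],[-113,143,123],[-80,0,158]])
T=np.array([[262,210],[391,182],[420,283],[281,314],[346,280]]);S=np.array([[346,203],[384,287],[281,298],[255,206],[283,239]])
f=lambda p:np.r_[proj("top",c2w(p,K))-T,proj("side",c2w(p,K))-S].ravel()
r=least_squares(f,[.5,0,.2],loss='soft_l1');p=r.x;print(p,np.round(f(p).reshape(-1,2),1).tolist());np.save('p.npy',p)
for n,uv in(("side",(331,315)),):print(w2c(p,onplane(n,uv,.092)))
print("grip",proj("top",c2w(p,rodpt(0,0,95,-214))),proj("side",c2w(p,rodpt(0,0,95,-214))),c2w(p,rodpt(0,0,95,-214)))
a=cv2.imread("pics/side0.png")[270:350,265:395];b=cv2.imread("pics/top0.png")[175:290,380:460]
a=cv2.resize(a,None,fx=6,fy=6,interpolation=2);b=cv2.resize(b,(int(80*480/115),480),interpolation=2)
cv2.imwrite("pics/z1.png",np.vstack([a]) );cv2.imwrite("pics/z2.png",b)
E
```

```text
[0.54852082 0.05533215 0.18565359] [[-1.4, -1.6], [1.1, -1.5], [-3.8, 2.4], [0.1, -0.5], [-0.4, 3.8], [-1.1, -1.0], [3.7, -1.0], [-0.1, 14.1], [1.0, 14.0], [-2.5, 8.0]]
[[ -14.18842725 -156.96744272   92.        ]]
grip [[432.8095427  209.60299247]] [[363.66124449 324.25856608]] [[ 0.62242141 -0.14852982  0.117     ]]
```

View pics/z1.png

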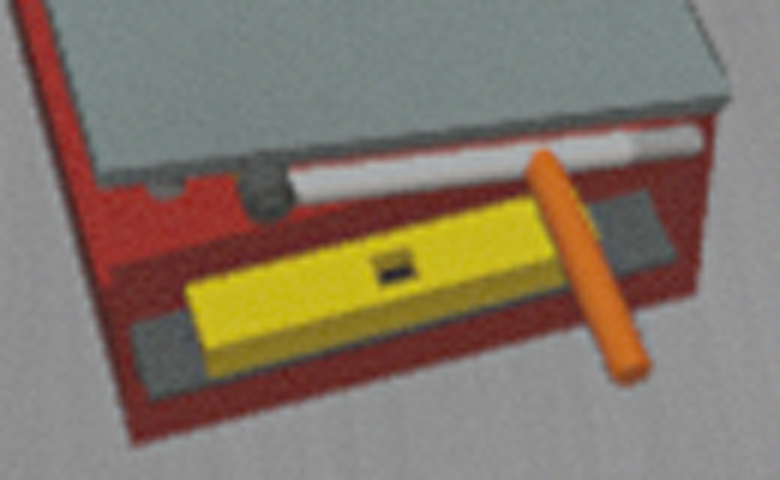

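Zoomed side view: the hole is a dark square at zoom (395,268), which is full-image (331,314.5). The lid edge and rod aren't parallel to the plate, so the lid is probably ajar. I'll fit the lid angle too.

```bash
python3 - <<'E'
from h import *
T=np.array([[262,210],[391,182],[420,283],[281,314],[346,280]]);S=np.array([[346,203],[384,287],[281.5,299.5],[255,206],[283,239]])
B=np.array([[-110,-140,0],[110,-140,0]]);SB=np.array([[287,343.7],[380.8,318.8]])
z=lambda u,v:[265+u/6,270+v/6]
R=np.array([z(267,190),z(703,138),z(545,157)])
def f(q):
    p=q[:3];L=q[3]
    K=np.array([lidpt(L,-3,6,143),lidpt(L,-3,6,-143),lidpt(L,223,6,-143),lidpt(L,223,6,143),lidpt(L,190,41,0)])
    rr=np.array([rodpt(L,q[4],0),rodpt(L,q[4],155),rodpt(L,q[4],95)])
    return np.r_[proj("top",c2w(p,K))-T,proj("side",c2w(p,K))-S,proj("side",c2w(p,B))-SB,proj("side",c2w(p,rr))-R].ravel()
r=least_squares(f,[.5,0,.2,0,0],loss='soft_l1');q=r.x;p=q[:3];print(q,np.round(f(q).reshape(-1,2),1).tolist());np.save('p.npy',q)
print("hole",w2c(p,onplane("side",(331,314.5),.092)))
print("plate",proj("side",c2w(p,[[-80,-143,92],[-80,-169,92],[60,-169,92],[60,-143,92]])).round(1))
L=q[3]
print("handle",c2w(p,lidpt(L,190,41,0)),"grip",c2w(p,rodpt(L,q[4],95,-214)),proj("side",c2w(p,rodpt(L,q[4],95,-214))))
E
```

```text
[ 0.54893635  0.05539371  0.18919289  0.18393151 -0.0128528 ] [[-1.5, -1.0], [0.9, -1.3], [-0.2, 0.7], [-2.4, -0.4], [0.6, 5.9], [-1.6, -0.8], [3.5, -0.9], [-0.6, -0.4], [-0.1, 1.0], [-5.8, -2.9], [0.5, 1.1], [1.2, 1.1], [0.4, 1.0], [0.3, -0.2], [-0.5, 0.3]]
hole [[ -14.79932743 -155.70460214   92.        ]]
plate [[298.6 317.4]
 [301.7 327.6]
 [367.7 310.7]
 [363.3 301.1]]
handle [[0.46614659 0.03954088 0.19205869]] grip [[ 0.62501226 -0.14792696  0.13191904]] [[365.26788792 319.33607284]]
```

```bash
sed -i 's/110-r\*np.cos(L)-h\*np.sin(L)/110-r*np.cos(L)+h*np.sin(L)/' h.py; python3 - <<'E'
from h import *
T=np.array([[262,210],[391,182],[420,283],[281,314],[346.5,280]]);S=np.array([[346,203],[384,287],[281.5,299.5],[255,206],[283,239]])
B=np.array([[-110,-140,0],[110,-140,0]]);SB=np.array([[287,343.7],[380.8,318.8]])
P=np.array([[-80,-143,92],[-80,-169,92]]);SP=np.array([[296.2,317.5],[299.5,328.3]])
z=lambda u,v:[265+u/6,270+v/6]
R=np.array([z(267,190),z(703,138),z(545,157)])
def f(q):
    p=q[:3];L=q[3]
    K=np.array([lidpt(L,-3,6,143),lidpt(L,-3,6,-143),lidpt(L,223,6,-143),lidpt(L,223,6,143),lidpt(L,190,41,0)])
    rr=np.array([rodpt(L,0,0),rodpt(L,0,155),rodpt(L,0,95)])
    return np.r_[proj("top",c2w(p,K))-T,proj("side",c2w(p,K))-S,proj("side",c2w(p,B))-SB,proj("side",c2w(p,rr))-R].ravel()
r=least_squares(f,[.5,0,.2,0],loss='soft_l1');q=r.x;p=q[:3];print(q,np.round(f(q).reshape(-1,2),1).tolist());np.save('p.npy',q)
print("hole",w2c(p,onplane("side",(331,314.5),.092)))
print("plate",proj("side",c2w(p,P)).round(1),SP.tolist())
L=q[3]
print("grip",c2w(p,rodpt(L,0,95,-214)))
for L in [L,.25,.4,.55,.7,.8,.9,1,1.07]:print(round(L,2),"handle",c2w(p,lidpt(L,190,41,0)).round(4))
print("spray",onplane("top",(234,273),.17),"jar",onplane("top",(491,201),.08))
E
```

```text
[0.5465172  0.05454029 0.19680139 0.18647296] [[-1.5, -0.3], [0.6, -1.6], [0.4, 0.1], [-1.7, 0.1], [-0.8, -0.7], [-2.2, -0.8], [3.8, -1.2], [-0.1, -0.3], [-0.6, 1.3], [0.2, -4.0], [-0.1, 1.7], [0.5, 1.1], [-0.2, 1.3], [-0.6, 0.5], [-1.3, 0.9]]
hole [[ -13.44424379 -155.22357006   92.        ]]
plate [[298.  318. ]
 [301.2 328.2]] [[296.2, 317.5], [299.5, 328.3]]
grip [[ 0.62396085 -0.14823097  0.13090456]]
0.19 handle [[0.4787 0.041  0.1925]]
0.25 handle [[0.4838 0.042  0.2037]]
0.4 handle [[0.4984 0.045  0.2288]]
0.55 handle [[0.5166 0.0486 0.2513]]
0.7 handle [[0.5378 0.0528 0.2708]]
0.8 handle [[0.5534 0.0559 0.2819]]
0.9 handle [[0.5701 0.0592 0.2913]]
1 handle [[0.5876 0.0627 0.299 ]]
1.07 handle [[0.6002 0.0652 0.3034]]
spray [0.49572286 0.26290021 0.17      ] jar [ 0.6443073  -0.28439207  0.08      ]
```

Call:
apply_moves:
  deltas:
    - {"translation":[0.02,-0.03,0.03],"turn":[0,0,-0.14],"hand":0.06}
    - {"translation":[0.02,-0.04,0.03],"turn":[0,0,-0.14],"hand":0.06}
    - {"translation":[0.02,-0.045,0.0],"turn":[0,0,-0.14],"hand":0.06}
    - {"translation":[0.02,-0.045,0.0],"turn":[0,0,-0.14],"hand":0.06}
    - {"translation":[0.02,-0.045,0.0],"turn":[0,0,-0.14],"hand":0.06}

```text
time: 0.6
ee_pos: [0.2553, 0.3964, 0.293]
eef_rot: [0.466, 0.885, -0.003, -0.003]
ft_force: [1.3, 1.1, 0.9]
width: 0.0614
```

Call:
apply_moves:
  deltas:
    - {"translation":[0.025,-0.042,0.0],"turn":[0,0,-0.1],"hand":0.06}
    - {"translation":[0.025,-0.042,0.0],"turn":[0,0,-0.1],"hand":0.06}
    - {"translation":[0.025,-0.042,0.0],"turn":[0,0,-0.1],"hand":0.06}
    - {"translation":[0.025,-0.042,0.0],"turn":[0,0,-0.1],"hand":0.06}
    - {"translation":[0.025,-0.042,0.0],"turn":[0,0,0],"hand":0.06}

```text
time: 1.1
ee_pos: [0.3803, 0.1796, 0.2925]
eef_rot: [0.641, 0.767, -0.002, -0.005]
ft_force: [1.1, 0.3, 0.1]
width: 0.0602
```

Call:
apply_moves:
  deltas:
    - {"translation":[0.025,-0.042,0.0],"turn":[0,0,0],"hand":0.06}
    - {"translation":[0.025,-0.042,0.0],"turn":[0,0,0],"hand":0.06}
    - {"translation":[0.025,-0.042,0.0],"turn":[0,0,0],"hand":0.06}
    - {"translation":[0,0,0],"turn":[0,0,0],"hand":0.06}

```text
time: 1.5
ee_pos: [0.457, 0.0435, 0.2924]
eef_rot: [0.645, 0.764, -0.001, -0.004]
ft_force: [0.1, 0.6, -0.0]
width: 0.0598
```

Call:
apply_moves:
  deltas:
    - {"translation":[0.022,-0.002,-0.03],"turn":[0,0,0.027],"hand":0.06}
    - {"translation":[0,0,-0.03],"turn":[0,0,0],"hand":0.06}
    - {"translation":[0,0,-0.02],"turn":[0,0,0],"hand":0.06}
    - {"translation":[0,0,0],"turn":[0,0,0],"hand":0.06}

```text
time: 1.9
ee_pos: [0.4798, 0.0399, 0.21]
eef_rot: [0.635, 0.772, -0.001, -0.004]
ft_force: [-1.3, 0.2, 0.3]
width: 0.06
```

```bash
python3 - <<'E'
from h import *
a=camera("side")[150:310,220:400,::-1];b=camera("top")[200:330,240:430,::-1]
a=cv2.resize(a,(430,382),interpolation=2);b=cv2.resize(b,(370,253),interpolation=2)
o=np.zeros((382,800,3),np.uint8);o[:,:430]=a;o[:253,430:]=b;cv2.imwrite("pics/g1.png",o);print(readout.read_state()["ee_pos"])
E
```

```text
[0.48103227 0.04021794 0.21263061]
```

View pics/g1.png

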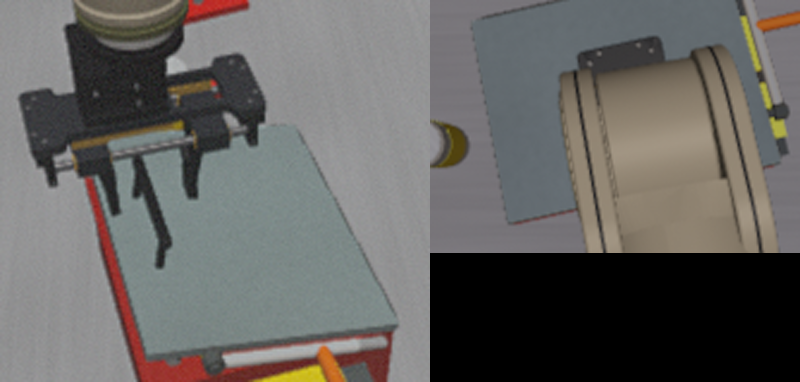

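The wide gripper body lies along chest x, and the bar sits midway between the fingertips (crop (118,212) and (193,196), bar about (152,205)). Descending and gripping.

Call:
apply_moves:
  deltas:
    - {"translation":[0,0.001,-0.013],"turn":[0,0,0],"hand":0.06}
    - {"translation":[0,0,-0.011],"turn":[0,0,0],"hand":0.03}
    - {"translation":[0,0,0],"turn":[0,0,0],"hand":0.0}
    - {"translation":[0,0,0],"turn":[0,0,0],"hand":0.0}
    - {"translation":[0,0,0],"turn":[0,0,0],"hand":0.0}
  newtons: 25

```text
time: 2.5
ee_pos: [0.4823, 0.0424, 0.1897]
eef_rot: [0.635, 0.773, 0.003, -0.002]
ft_force: [0.9, -0.3, -0.2]
width: 0.0357
```

Call:
apply_moves:
  deltas:
    - {"translation":[0,0,0],"turn":[0,0,0],"hand":0.0}
    - {"translation":[0,0,0],"turn":[0,0,0],"hand":0.0}

```text
time: 2.7
ee_pos: [0.4826, 0.0424, 0.1902]
eef_rot: [0.635, 0.773, 0.003, -0.002]
ft_force: [0.5, -0.2, -0.1]
width: 0.0199
```

Call:
apply_moves:
  deltas:
    - {"translation":[0,0,-0.002],"turn":[0,0,0],"hand":0.0}
    - {"translation":[0,0,0],"turn":[0,0,0],"hand":0.0}
    - {"translation":[0,0,0],"turn":[0,0,0],"hand":0.0}

```text
time: 3.0
ee_pos: [0.477, 0.0413, 0.1867]
eef_rot: [0.635, 0.772, -0.002, -0.007]
ft_force: [3.9, 0.8, -2.1]
width: 0.0102
```

Call:
apply_moves:
  deltas:
    - {"translation":[0.0064,0.0013,0.0141],"turn":[0,0,0],"hand":0.0}
    - {"translation":[0.0075,0.0015,0.0135],"turn":[0,0,0],"hand":0.0}
    - {"translation":[0.0085,0.0017,0.0129],"turn":[0,0,0],"hand":0.0}
    - {"translation":[0.0095,0.0019,0.0122],"turn":[0,0,0],"hand":0.0}

```text
time: 3.4
ee_pos: [0.5041, 0.0468, 0.2355]
eef_rot: [0.635, 0.772, -0.007, -0.011]
ft_force: [-6.2, -2.1, -6.9]
width: 0.01
```

Call:
apply_moves:
  deltas:
    - {"translation":[0.0101,0.002,0.0117],"turn":[0,0,0],"hand":0.0}
    - {"translation":[0.011,0.0022,0.0108],"turn":[0,0,0],"hand":0.0}
    - {"translation":[0.0118,0.0023,0.0099],"turn":[0,0,0],"hand":0.0}
    - {"translation":[0.0125,0.0025,0.0089],"turn":[0,0,0],"hand":0.0}

```text
time: 3.8
ee_pos: [0.5431, 0.0547, 0.2746]
eef_rot: [0.635, 0.772, -0.015, -0.018]
ft_force: [-11.1, -1.9, 2.7]
width: 0.0101
```

Call:
apply_moves:
  deltas:
    - {"translation":[0.0135,0.0026,0.0064],"turn":[0,0,0],"hand":0.0}
    - {"translation":[0.0138,0.0027,0.006],"turn":[0,0,0],"hand":0.0}
    - {"translation":[0.014,0.0027,0.005],"turn":[0,0,0],"hand":0.0}
    - {"translation":[0.012,0.0024,0.0035],"turn":[0,0,0],"hand":0.0}

```text
time: 4.2
ee_pos: [0.5905, 0.064, 0.3002]
eef_rot: [0.635, 0.772, -0.021, -0.026]
ft_force: [-11.6, -0.8, 10.0]
width: 0.0103
```

Call:
apply_moves:
  deltas:
    - {"translation":[0.009,0.0018,0.001],"turn":[0,0,0],"hand":0.0}
    - {"translation":[0.002,0.0,-0.001],"turn":[0,0,0],"hand":0.0}
    - {"translation":[0,0,0],"turn":[0,0,0],"hand":0.0}

```text
time: 4.5
ee_pos: [0.6009, 0.0661, 0.3034]
eef_rot: [0.635, 0.772, -0.022, -0.028]
ft_force: [-0.3, -0.1, -5.8]
width: 0.0103
```

```bash
python3 - <<'E'
from h import *
q=np.load('p.npy');p=q[:3]
im=camera("side")[:,:,::-1].copy();im=im[110:350,220:460];cv2.imwrite("pics/l1.png",cv2.resize(im,(600,600),interpolation=2))
for L in(1.0,1.05,1.1):
    K=[lidpt(L,223,6,-143),lidpt(L,223,-6,-143),rodpt(L,0,0),rodpt(L,0,155),rodpt(L,0,95,-246)]
    print(L,((proj("side",c2w(p,K))-[220,110])*2.5).round(0).tolist())
E
```

```text
1.0 [[280.0, 308.0], [266.0, 318.0], [317.0, 361.0], [412.0, 449.0], [423.0, 508.0]]
1.05 [[293.0, 299.0], [279.0, 309.0], [327.0, 355.0], [413.0, 449.0], [428.0, 505.0]]
1.1 [[307.0, 291.0], [292.0, 300.0], [337.0, 348.0], [414.0, 448.0], [432.0, 502.0]]
```

View pics/l1.png

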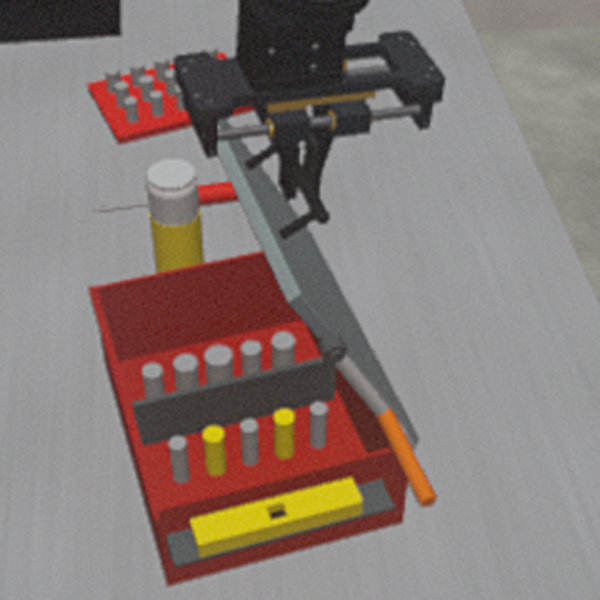

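Lid is at about 1.07 (pivot near crop (334,353)). The hole is visible again at crop (278,512). Releasing and lifting clear.

Call:
apply_moves:
  deltas:
    - {"translation":[0,0,0],"turn":[0,0,0],"hand":0.017}
    - {"translation":[0,0,0],"turn":[0,0,0],"hand":0.017}
    - {"translation":[0,0,0.015],"turn":[0,0,0],"hand":0.017}
    - {"translation":[0,0,0.03],"turn":[0,0,0],"hand":0.017}
    - {"translation":[0,0,0.03],"turn":[0,0,0],"hand":0.04}

```text
time: 5.05
ee_pos: [0.6001, 0.0667, 0.3789]
eef_rot: [0.634, 0.772, -0.023, -0.028]
ft_force: [0.1, -0.2, 0.0]
width: 0.0198
```

```bash
python3 - <<'E'
from h import *
q=np.load('p.npy');p=q[:3]
from scipy.spatial.transform import Rotation as R
s=readout.read_state();print(s["ee_pos"],s["ft_force"]);r=R.from_quat(s["eef_rot"])
d=R.from_quat([np.sin(0),0,0,1]);psi=(np.pi/2+p[2])/2
t=R.from_quat([np.cos(psi),np.sin(psi),0,0]);print("turn",(t*r.inv()).as_rotvec(), "jaw",t.apply([0,1,0]))
for L in(1.05,1.07):print(L,"grip",c2w(p,rodpt(L,0,95,-214)))
E
```

```text
[0.60013112 0.06666101 0.37894744] [ 0.12569567 -0.21563784  0.04077388]
turn [ 2.52674056e-05 -7.31128802e-02  1.17882220e-03] jaw [0.98069703 0.19553347 0.        ]
1.05 grip [[ 0.65964056 -0.14111708  0.18205674]]
1.07 grip [[ 0.66092381 -0.14086122  0.18279004]]
```

Call:
apply_moves:
  deltas:
    - {"translation":[0.012,-0.0415,0],"turn":[0,-0.037,0],"hand":0.045}
    - {"translation":[0.012,-0.0415,0],"turn":[0,-0.036,0],"hand":0.045}
    - {"translation":[0.012,-0.0415,0],"turn":[0,0,0],"hand":0.045}
    - {"translation":[0.012,-0.0415,-0.02],"turn":[0,0,0],"hand":0.045}
    - {"translation":[0.012,-0.0415,-0.04],"turn":[0,0,0],"hand":0.045}

```text
time: 5.55
ee_pos: [0.6635, -0.1346, 0.3393]
eef_rot: [0.629, 0.778, 0.009, 0.01]
ft_force: [0.2, 0.9, 0.6]
width: 0.0443
```

Call:
apply_moves:
  deltas:
    - {"translation":[0,0,-0.04],"turn":[0,0,0],"hand":0.045}
    - {"translation":[0,0,-0.04],"turn":[0,0,0],"hand":0.045}
    - {"translation":[0,0,0],"turn":[0,0,0],"hand":0.045}

```text
time: 5.85
ee_pos: [0.6622, -0.1433, 0.2562]
eef_rot: [0.633, 0.774, 0.007, 0.01]
ft_force: [-0.5, 0.8, -0.3]
width: 0.0449
```

```bash
python3 - <<'E'
from h import *
im=camera("side")[:,:,::-1].copy();im=im[110:350,240:480];cv2.imwrite("pics/l2.png",cv2.resize(im,(600,600),interpolation=2));s=readout.read_state();print(s["ee_pos"],s["eef_rot"])
E
```

```text
[ 0.66345302 -0.14335304  0.25980013] [0.63229634 0.77459273 0.0078262  0.0120906 ]
```

View pics/l2.png

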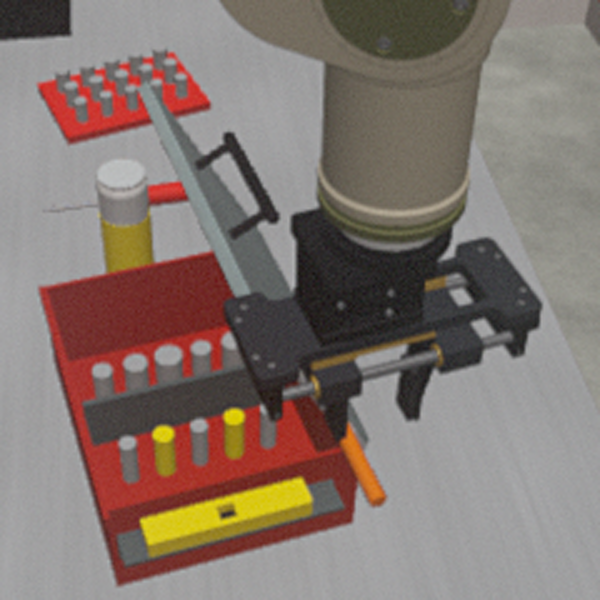

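The fingers are above the orange grip, and the handle and lid are clear. Descending on the grip with a small tilt correction.

Call:
apply_moves:
  deltas:
    - {"translation":[-0.002,0.001,-0.03],"turn":[0,0.027,0],"hand":0.045}
    - {"translation":[0,0,-0.03],"turn":[0,0,0],"hand":0.045}
    - {"translation":[0,0,-0.02],"turn":[0,0,0],"hand":0.04}
    - {"translation":[0,0,0],"turn":[0,0,0],"hand":0.0}
    - {"translation":[0,0,0],"turn":[0,0,0],"hand":0.0}
  newtons: 20

```text
time: 6.4
ee_pos: [0.669, -0.1406, 0.1955]
eef_rot: [0.63, 0.776, 0.005, 0.009]
ft_force: [-0.9, 0.2, 0.8]
width: 0.0312
```

Call:
apply_moves:
  deltas:
    - {"translation":[0,0,0],"turn":[0,0,0],"hand":0.0}
    - {"translation":[0,0,0],"turn":[0,0,0],"hand":0.0}
    - {"translation":[0,0,0],"turn":[0,0,0],"hand":0.0}

```text
time: 6.7
ee_pos: [0.6633, -0.142, 0.197]
eef_rot: [0.631, 0.776, 0.001, 0.004]
ft_force: [3.3, -0.4, -15.1]
width: 0.0132
```

Call:
apply_moves:
  deltas:
    - {"translation":[0,0,0],"turn":[0,0,0],"hand":0.035}
    - {"translation":[0,0,0],"turn":[0,0,0],"hand":0.035}
    - {"translation":[0,0,0],"turn":[0,0,0],"hand":0.035}

```text
time: 7.0
ee_pos: [0.6656, -0.1421, 0.2019]
eef_rot: [0.631, 0.776, 0.003, 0.007]
ft_force: [-0.1, 0.5, 0.1]
width: 0.0295
```

Call:
apply_moves:
  deltas:
    - {"translation":[-0.001,0.001,-0.012],"turn":[0,0,0],"hand":0.035}
    - {"translation":[0,0,0],"turn":[0,0,0],"hand":0.035}

```text
time: 7.2
ee_pos: [0.6657, -0.1409, 0.1908]
eef_rot: [0.631, 0.776, 0.004, 0.008]
ft_force: [-0.2, -0.8, 0.4]
width: 0.0342
```

Call:
apply_moves:
  deltas:
    - {"translation":[-0.003,0.0,-0.011],"turn":[0,0,0],"hand":0.035}
    - {"translation":[0,0,0],"turn":[0,0,0],"hand":0.035}

```text
time: 7.4
ee_pos: [0.6626, -0.1407, 0.1788]
eef_rot: [0.63, 0.776, 0.004, 0.008]
ft_force: [-0.2, 0.6, 0.2]
width: 0.035
```

Call:
apply_moves:
  deltas:
    - {"translation":[0,0,0],"turn":[0,0,0],"hand":0.0}
    - {"translation":[0,0,0],"turn":[0,0,0],"hand":0.0}
    - {"translation":[0,0,0],"turn":[0,0,0],"hand":0.0}
    - {"translation":[0,0,0],"turn":[0,0,0],"hand":0.0}
    - {"translation":[0,0,0],"turn":[0,0,0],"hand":0.0}

```text
time: 7.9
ee_pos: [0.6625, -0.1407, 0.1787]
eef_rot: [0.63, 0.776, 0.004, 0.008]
ft_force: [0.4, -0.1, -0.4]
width: 0.013
```

```bash
cat >> h.py <<'E'
def gripw(p,L,a): return c2w(p,rodpt(L,a-L,95,-214))[0]
def LA(p,g): # grasp point world -> L, a
    c=w2c(p,g)[0]
    f=lambda v:(np.array(rodpt(v[0],v[1]-v[0],95))-c)[[0,2]]
    return least_squares(f,[0.95,1.5],bounds=([.3,.3],[1.25,2.6])).x
def tip(L,a): return np.array(rodpt(L,a-L,155))[[0,2]]
E
python3 - <<'E'
from h import *
p=np.load('p.npy')[:3];s=readout.read_state();g=s["ee_pos"]+[0,0,.005]
print(s["ee_pos"],s["ft_force"],s["width"],w2c(p,g)); L,a=LA(p,g);print("L,a",L,a,tip(L,a))
L=1.07
for a in np.arange(1.07,1.75,.08): print(round(a,2),gripw(p,L,a).round(4),tip(L,a).round(1))
E
```

```text
[ 0.66253104 -0.14073815  0.178691  ] [ 0.40809754 -0.12277493 -0.37897052] 0.0130150901034073 [[  75.59095512 -214.1935789   183.69100039]]
L,a 1.0687406497289953 1.0484149226887343 [105.52767643 131.69299354]
1.07 [ 0.6609 -0.1409  0.1828] [102.8 130.2]
1.15 [ 0.6542 -0.1422  0.1794] [ 91.7 124.6]
1.23 [ 0.6473 -0.1436  0.1766] [ 80.2 120. ]
1.31 [ 0.6402 -0.145   0.1743] [ 68.3 116.4]
1.39 [ 0.6329 -0.1464  0.1727] [ 56.2 113.7]
1.47 [ 0.6256 -0.1479  0.1716] [ 44.  111.9]
1.55 [ 0.6181 -0.1494  0.1711] [ 31.6 111.2]
1.63 [ 0.6107 -0.1509  0.1713] [ 19.2 111.4]
1.71 [ 0.6033 -0.1524  0.172 ] [  6.9 112.6]
```

```bash
cat >> h.py <<'E'
def LAtip(x,z):
    f=lambda v:tip(*v)-[x,z]
    return least_squares(f,[0.9,1.7],bounds=([.3,.3],[1.25,2.6])).x
E
python3 - <<'E'
from h import *
p=np.load('p.npy')[:3]
for z in(98,92,88,80):
  for x in (10,0,-6,-13.5,-20,-35): 
    L,a=LAtip(x,z);print(z,x,"L,a",round(L,3),round(a,3),"tcp",(gripw(p,L,a)-[0,0,.005]).round(4),"res",np.abs(tip(L,a)-[x,z]).max().round(2))
E
```

```text
98 10 L,a 0.927 1.558 tcp [ 0.5974 -0.1535  0.153 ] res 0.0
98 0 L,a 0.925 1.621 tcp [ 0.5913 -0.1547  0.1529] res 0.0
98 -6 L,a 0.922 1.656 tcp [ 0.5875 -0.1555  0.1528] res 0.0
98 -13.5 L,a 0.915 1.699 tcp [ 0.5826 -0.1565  0.1525] res 0.0
98 -20 L,a 0.907 1.735 tcp [ 0.5783 -0.1573  0.1522] res 0.0
98 -35 L,a 0.884 1.813 tcp [ 0.5682 -0.1594  0.1512] res 0.0
92 10 L,a 0.868 1.507 tcp [ 0.5944 -0.1541  0.1469] res 0.0
92 0 L,a 0.871 1.574 tcp [ 0.5885 -0.1553  0.147 ] res 0.0
92 -6 L,a 0.869 1.611 tcp [ 0.5849 -0.156   0.147 ] res 0.0
92 -13.5 L,a 0.865 1.657 tcp [ 0.5802 -0.157   0.1468] res 0.0
92 -20 L,a 0.86 1.694 tcp [ 0.576  -0.1578  0.1465] res 0.0
92 -35 L,a 0.841 1.777 tcp [ 0.5661 -0.1598  0.1457] res 0.0
88 10 L,a 0.829 1.474 tcp [ 0.5925 -0.1545  0.1427] res 0.0
88 0 L,a 0.834 1.544 tcp [ 0.5868 -0.1556  0.143 ] res 0.0
88 -6 L,a 0.835 1.583 tcp [ 0.5832 -0.1564  0.143 ] res 0.0
88 -13.5 L,a 0.832 1.629 tcp [ 0.5786 -0.1573  0.1429] res 0.0
88 -20 L,a 0.828 1.668 tcp [ 0.5745 -0.1581  0.1427] res 0.0
88 -35 L,a 0.813 1.753 tcp [ 0.5647 -0.16    0.142 ] res 0.0
80 10 L,a 0.752 1.414 tcp [ 0.589  -0.1552  0.1343] res 0.0
80 0 L,a 0.763 1.488 tcp [ 0.5835 -0.1563  0.1348] res 0.0
80 -6 L,a 0.766 1.529 tcp [ 0.58   -0.157   0.1349] res 0.0
80 -13.5 L,a 0.767 1.578 tcp [ 0.5755 -0.1579  0.135 ] res 0.0
80 -20 L,a 0.766 1.619 tcp [ 0.5716 -0.1587  0.1349] res 0.0
80 -35 L,a 0.755 1.708 tcp [ 0.5621 -0.1606  0.1344] res 0.0
```

Call:
apply_moves:
  deltas:
    - {"translation":[-0.0085,-0.0017,-0.0048],"turn":[0,0,0],"hand":0.0}
    - {"translation":[-0.0069,-0.0014,-0.0028],"turn":[0,0,0],"hand":0.0}
    - {"translation":[-0.0071,-0.0014,-0.0023],"turn":[0,0,0],"hand":0.0}
    - {"translation":[-0.0073,-0.0014,-0.0016],"turn":[0,0,0],"hand":0.0}

```text
time: 8.3
ee_pos: [0.6338, -0.1465, 0.1677]
eef_rot: [0.63, 0.777, 0.005, 0.01]
ft_force: [4.0, -1.7, -3.0]
width: 0.0128
```

Call:
apply_moves:
  deltas:
    - {"translation":[-0.0082,-0.0015,-0.001],"turn":[0,0,0],"hand":0.0}
    - {"translation":[-0.0075,-0.0015,-0.0005],"turn":[0,0,0],"hand":0.0}
    - {"translation":[-0.0075,-0.0015,0.0002],"turn":[0,0,0],"hand":0.0}
    - {"translation":[-0.0075,-0.0015,0.0007],"turn":[0,0,0],"hand":0.0}
    - {"translation":[0,0,0],"turn":[0,0,0],"hand":0.0}

```text
time: 8.8
ee_pos: [0.5989, -0.1536, 0.167]
eef_rot: [0.63, 0.776, 0.005, 0.01]
ft_force: [0.4, -0.9, -0.3]
width: 0.0126
```

```bash
cat > st.py <<'E'
from h import *
p=np.load('p.npy')[:3];s=readout.read_state();g=s["ee_pos"]+[0,0,.005]
L,a=LA(p,g);print("chest",w2c(p,g).round(1),"L,a",round(L,3),round(a,3),"tip",tip(L,a).round(1),"tcp",s["ee_pos"].round(4),"F",s["ft_force"].round(1))
E
python3 st.py
```

```text
chest [[  10.7 -214.4  172. ]] L,a 1.063 1.747 tip [1.00e-01 1.13e+02] tcp [ 0.5989 -0.1536  0.167 ] F [ 0.4 -0.9 -0.3]
```

Call:
apply_moves:
  deltas:
    - {"translation":[-0.0022,-0.0004,-0.0045],"turn":[0,0,0],"hand":0.0}
    - {"translation":[-0.0022,-0.0004,-0.0045],"turn":[0,0,0],"hand":0.0}
    - {"translation":[-0.002,-0.0004,-0.004],"turn":[0,0,0],"hand":0.0}
    - {"translation":[0,0,0],"turn":[0,0,0],"hand":0.0}

```text
time: 9.2
ee_pos: [0.594, -0.1546, 0.1569]
eef_rot: [0.63, 0.776, 0.007, 0.012]
ft_force: [0.5, -0.5, -5.7]
width: 0.0127
```

```bash
python3 st.py
```

```text
chest [[   5.6 -214.4  161.9]] L,a 0.964 1.648 tip [  1.  102.1] tcp [ 0.594  -0.1546  0.1569] F [ 0.5 -0.5 -5.7]
```

Call:
apply_moves:
  deltas:
    - {"translation":[-0.0015,-0.0003,-0.003],"turn":[0,0,0],"hand":0.0}
    - {"translation":[-0.0015,-0.0003,-0.003],"turn":[0,0,0],"hand":0.0}
    - {"translation":[0,0,0],"turn":[0,0,0],"hand":0.0}

```text
time: 9.5
ee_pos: [0.592, -0.155, 0.1521]
eef_rot: [0.63, 0.777, 0.008, 0.012]
ft_force: [0.1, 0.0, -2.8]
width: 0.0126
```

```bash
python3 - <<'E'
exec(open('st.py').read())
im=camera("side")[:,:,::-1].copy();im=im[130:350,240:440];cv2.imwrite("pics/c1.png",cv2.resize(im,(540,594),interpolation=2))
print(((proj("side",c2w(p,[rodpt(L,a-L,0),rodpt(L,a-L,155),[-13.5,-156,92]]))-[240,130])*2.7).round())
E
```

```text
chest [[   3.6 -214.4  157.1]] L,a 0.918 1.603 tip [ 1.7 97.1] tcp [ 0.592  -0.155   0.1521] F [ 0.1  0.  -2.8]
[[272. 348.]
 [265. 490.]
 [246. 499.]]
```

View pics/c1.png

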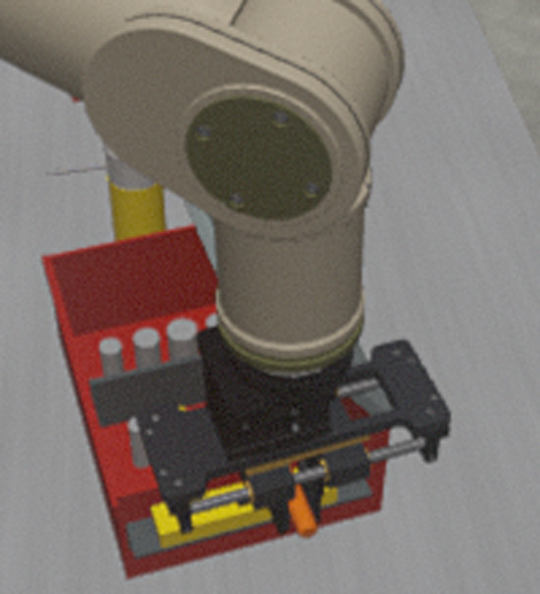

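The gripper hides the pin and hole here, so I'll go on by force. The grip (crop (303,510)) is held between the fingers.

Call:
apply_moves:
  deltas:
    - {"translation":[-0.001,-0.0002,-0.002],"turn":[0,0,0],"hand":0.0}
    - {"translation":[-0.001,-0.0002,-0.002],"turn":[0,0,0],"hand":0.0}
    - {"translation":[0,0,0],"turn":[0,0,0],"hand":0.0}

```text
time: 9.85
ee_pos: [0.5909, -0.1552, 0.149]
eef_rot: [0.63, 0.777, 0.009, 0.013]
ft_force: [-1.5, 0.4, -1.0]
width: 0.0125
```

```bash
python3 st.py
```

```text
chest [[   2.5 -214.4  154. ]] L,a 0.889 1.575 tip [ 2.2 94. ] tcp [ 0.5909 -0.1552  0.149 ] F [-1.5  0.4 -1. ]
```

Call:
apply_moves:
  deltas:
    - {"translation":[-0.001,-0.0002,-0.0025],"turn":[0,0,0],"hand":0.0}
    - {"translation":[0,0,0],"turn":[0,0,0],"hand":0.0}

```text
time: 10.05
ee_pos: [0.5901, -0.1554, 0.1468]
eef_rot: [0.63, 0.777, 0.009, 0.013]
ft_force: [0.1, -0.4, -2.5]
width: 0.0122
```

Call:
apply_moves:
  deltas:
    - {"translation":[-0.001,-0.0002,-0.0025],"turn":[0,0,0],"hand":0.0}
    - {"translation":[0,0,0],"turn":[0,0,0],"hand":0.0}

```text
time: 10.25
ee_pos: [0.5893, -0.1556, 0.1445]
eef_rot: [0.63, 0.777, 0.009, 0.013]
ft_force: [0.2, -1.2, -2.1]
width: 0.0125
```

```bash
python3 st.py
```

```text
chest [[   0.8 -214.4  149.5]] L,a 0.847 1.535 tip [ 3.  89.5] tcp [ 0.5893 -0.1556  0.1445] F [ 0.2 -1.2 -2.1]
```

Call:
apply_moves:
  deltas:
    - {"translation":[-0.001,-0.0002,-0.002],"turn":[0,0,0],"hand":0.0}

```text
time: 10.35
ee_pos: [0.5887, -0.1557, 0.1429]
eef_rot: [0.63, 0.777, 0.009, 0.014]
ft_force: [-0.2, 0.9, 6.1]
width: 0.0124
```

Call:
apply_moves:
  deltas:
    - {"translation":[-0.001,-0.0002,-0.002],"turn":[0,0,0],"hand":0.0}

```text
time: 10.45
ee_pos: [0.5881, -0.1558, 0.1412]
eef_rot: [0.629, 0.777, 0.01, 0.014]
ft_force: [-0.3, 0.9, 5.2]
width: 0.0124
```

```bash
python3 st.py
```

```text
chest [[  -0.3 -214.4  146.2]] L,a 0.817 1.508 tip [ 3.4 86.3] tcp [ 0.5881 -0.1558  0.1412] F [-0.3  0.9  5.2]
```

Call:
apply_moves:
  deltas:
    - {"translation":[-0.0013,-0.0003,0],"turn":[0,0,0],"hand":0.0}
    - {"translation":[-0.0013,-0.0003,0],"turn":[0,0,0],"hand":0.0}

```text
time: 10.65
ee_pos: [0.5861, -0.1562, 0.1411]
eef_rot: [0.629, 0.777, 0.01, 0.015]
ft_force: [1.8, 0.7, 2.5]
width: 0.0127
```

Call:
apply_moves:
  deltas:
    - {"translation":[-0.0013,-0.0003,0],"turn":[0,0,0],"hand":0.0}
    - {"translation":[-0.0013,-0.0003,0],"turn":[0,0,0],"hand":0.0}

```text
time: 10.85
ee_pos: [0.5838, -0.1566, 0.1411]
eef_rot: [0.629, 0.777, 0.01, 0.015]
ft_force: [3.1, 0.7, 1.3]
width: 0.0125
```

```bash
python3 st.py
```

```text
chest [[  -4.7 -214.4  146.1]] L,a 0.819 1.556 tip [-3.8 86.1] tcp [ 0.5838 -0.1566  0.1411] F [3.1 0.7 1.3]
```

Call:
apply_moves:
  deltas:
    - {"translation":[-0.0013,-0.0003,-0.0003],"turn":[0,0,0],"hand":0.0}
    - {"translation":[-0.0013,-0.0003,0],"turn":[0,0,0],"hand":0.0}

```text
time: 11.05
ee_pos: [0.5812, -0.1572, 0.141]
eef_rot: [0.629, 0.777, 0.01, 0.015]
ft_force: [2.6, 0.7, 1.7]
width: 0.0124
```

Call:
apply_moves:
  deltas:
    - {"translation":[-0.0013,-0.0003,0],"turn":[0,0,0],"hand":0.0}
    - {"translation":[-0.0013,-0.0003,0],"turn":[0,0,0],"hand":0.0}

```text
time: 11.25
ee_pos: [0.5784, -0.1577, 0.141]
eef_rot: [0.629, 0.777, 0.01, 0.015]
ft_force: [2.3, 1.2, 2.6]
width: 0.0124
```

```bash
python3 st.py
```

```text
chest [[ -10.2 -214.4  146. ]] L,a 0.817 1.611 tip [-12.7  86.1] tcp [ 0.5784 -0.1577  0.141 ] F [2.3 1.2 2.6]
```

Call:
apply_moves:
  deltas:
    - {"translation":[-0.0009,-0.0002,0],"turn":[0,0,0],"hand":0.0}

```text
time: 11.35
ee_pos: [0.5774, -0.158, 0.1411]
eef_rot: [0.629, 0.777, 0.01, 0.015]
ft_force: [2.3, 0.7, 0.9]
width: 0.0125
```

Call:
apply_moves:
  deltas:
    - {"translation":[-0.0009,-0.0002,0],"turn":[0,0,0],"hand":0.0}

```text
time: 11.45
ee_pos: [0.5765, -0.1582, 0.1411]
eef_rot: [0.629, 0.777, 0.01, 0.015]
ft_force: [3.9, 0.7, 2.7]
width: 0.0127
```

Call:
apply_moves:
  deltas:
    - {"translation":[-0.0009,-0.0002,0],"turn":[0,0,0],"hand":0.0}

```text
time: 11.55
ee_pos: [0.5755, -0.1583, 0.1411]
eef_rot: [0.629, 0.777, 0.011, 0.015]
ft_force: [3.1, 0.2, 3.2]
width: 0.0125
```

```bash
python3 st.py
```

```text
chest [[ -13.2 -214.4  146.1]] L,a 0.817 1.642 tip [-17.4  86.3] tcp [ 0.5755 -0.1583  0.1411] F [3.1 0.2 3.2]
```

Call:
apply_moves:
  deltas:
    - {"translation":[-0.0009,-0.0002,0],"turn":[0,0,0],"hand":0.0}

```text
time: 11.65
ee_pos: [0.5746, -0.1585, 0.1412]
eef_rot: [0.629, 0.777, 0.011, 0.015]
ft_force: [3.4, 0.8, 1.9]
width: 0.0125
```

Call:
apply_moves:
  deltas:
    - {"translation":[-0.0009,-0.0002,0],"turn":[0,0,0],"hand":0.0}

```text
time: 11.75
ee_pos: [0.5737, -0.1587, 0.1412]
eef_rot: [0.629, 0.777, 0.011, 0.015]
ft_force: [3.0, 1.0, 2.6]
width: 0.0123
```

Call:
apply_moves:
  deltas:
    - {"translation":[-0.0009,-0.0002,0],"turn":[0,0,0],"hand":0.0}

```text
time: 11.85
ee_pos: [0.5727, -0.1589, 0.1412]
eef_rot: [0.629, 0.777, 0.011, 0.015]
ft_force: [3.4, 1.3, 2.6]
width: 0.0123
```

```bash
python3 - <<'E'
exec(open('st.py').read())
im=camera("side")[:,:,::-1].copy();im=im[270:350,280:380];cv2.imwrite("pics/c2.png",cv2.resize(im,(750,600),interpolation=2))
print(((proj("side",c2w(p,[rodpt(L,a-L,0),rodpt(L,a-L,155),[-13.5,-156,92],rodpt(L,a-L,95,-214)]))-[280,270])*7.5).round())
E
```

```text
chest [[ -16.  -214.5  146.2]] L,a 0.815 1.671 tip [-22.   86.5] tcp [ 0.5727 -0.1589  0.1412] F [3.4 1.3 2.6]
[[404. -38.]
 [354. 356.]
 [383. 336.]
 [441. 390.]]
```

View pics/c2.png

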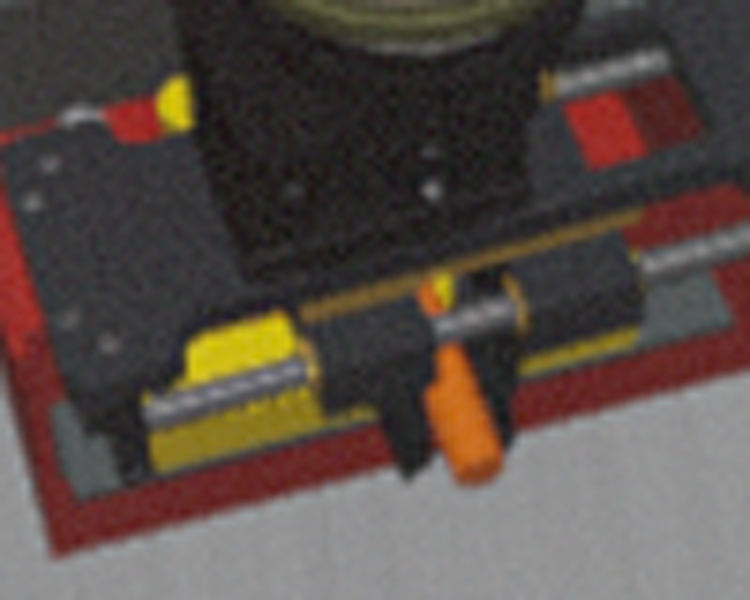

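Call:
apply_moves:
  deltas:
    - {"translation":[-0.0005,-0.0001,-0.002],"turn":[0,0,0],"hand":0.0}

```text
time: 12.0
ee_pos: [0.5721, -0.159, 0.1394]
eef_rot: [0.629, 0.777, 0.011, 0.015]
ft_force: [0.7, 1.5, 7.4]
width: 0.0123
```

Call:
apply_moves:
  deltas:
    - {"translation":[-0.0005,-0.0001,-0.002],"turn":[0,0,0],"hand":0.0}

```text
time: 12.1
ee_pos: [0.5714, -0.1592, 0.1376]
eef_rot: [0.629, 0.777, 0.011, 0.015]
ft_force: [-3.0, 1.7, 9.2]
width: 0.0124
```

```bash
python3 st.py
```

```text
chest [[ -17.4 -214.5  142.6]] L,a 0.786 1.648 tip [-22.1  82.8] tcp [ 0.5714 -0.1592  0.1376] F [-3.   1.7  9.2]
```

Call:
apply_moves:
  deltas:
    - {"translation":[-0.0004,-0.0001,-0.0015],"turn":[0,0,0],"hand":0.0}

```text
time: 12.2
ee_pos: [0.5708, -0.1593, 0.1364]
eef_rot: [0.629, 0.777, 0.011, 0.015]
ft_force: [-0.8, 2.8, 10.0]
width: 0.0125
```

Call:
apply_moves:
  deltas:
    - {"translation":[0.0012,0.0002,0.0],"turn":[0,0,0],"hand":0.0}
    - {"translation":[0.0012,0.0002,0.0],"turn":[0,0,0],"hand":0.0}

```text
time: 12.4
ee_pos: [0.5708, -0.1593, 0.1363]
eef_rot: [0.629, 0.777, 0.01, 0.013]
ft_force: [-5.5, 1.4, 10.0]
width: 0.012
```

```bash
python3 st.py
```

```text
chest [[ -18.  -214.5  141.3]] L,a 0.776 1.64 tip [-22.2  81.4] tcp [ 0.5708 -0.1593  0.1363] F [-5.5  1.4 10. ]
```

Call:
apply_moves:
  deltas:
    - {"translation":[0.003,0.0006,0.0],"turn":[0,0,0],"hand":0.0}

```text
time: 12.5
ee_pos: [0.5723, -0.159, 0.1361]
eef_rot: [0.63, 0.777, 0.009, 0.011]
ft_force: [-2.9, 0.6, 6.1]
width: 0.0122
```

Call:
apply_moves:
  deltas:
    - {"translation":[0.003,0.0006,0.0],"turn":[0,0,0],"hand":0.0}

```text
time: 12.6
ee_pos: [0.5735, -0.1587, 0.1356]
eef_rot: [0.63, 0.776, 0.008, 0.01]
ft_force: [-7.4, 1.4, 9.7]
width: 0.0124
```

```bash
python3 st.py
```

```text
chest [[ -15.2 -214.4  140.6]] L,a 0.772 1.607 tip [-17.4  80.7] tcp [ 0.5735 -0.1587  0.1356] F [-7.4  1.4  9.7]
```

Call:
apply_moves:
  deltas:
    - {"translation":[0.002,0.0004,0.0],"turn":[0,0,0],"hand":0.0}

```text
time: 12.7
ee_pos: [0.574, -0.1587, 0.1355]
eef_rot: [0.631, 0.776, 0.008, 0.008]
ft_force: [-7.5, 1.9, 12.2]
width: 0.0125
```

Call:
apply_moves:
  deltas:
    - {"translation":[0.002,0.0004,0.0],"turn":[0,0,0],"hand":0.0}

```text
time: 12.8
ee_pos: [0.5745, -0.1586, 0.1354]
eef_rot: [0.631, 0.776, 0.007, 0.007]
ft_force: [-7.1, 2.1, 10.6]
width: 0.0124
```

Call:
apply_moves:
  deltas:
    - {"translation":[0.002,0.0004,0.0],"turn":[0,0,0],"hand":0.0}

```text
time: 12.9
ee_pos: [0.5755, -0.1583, 0.1354]
eef_rot: [0.631, 0.776, 0.007, 0.006]
ft_force: [-2.8, 2.7, 6.6]
width: 0.0121
```

```bash
python3 st.py
```

```text
chest [[ -13.2 -214.4  140.4]] L,a 0.77 1.583 tip [-14.   80.4] tcp [ 0.5755 -0.1583  0.1354] F [-2.8  2.7  6.6]
```

Call:
apply_moves:
  deltas:
    - {"translation":[0.0015,0.0003,0.0],"turn":[0,0,0],"hand":0.0}

```text
time: 13.0
ee_pos: [0.5762, -0.1582, 0.1352]
eef_rot: [0.631, 0.776, 0.006, 0.005]
ft_force: [-1.7, 1.4, 4.4]
width: 0.0121
```

Call:
apply_moves:
  deltas:
    - {"translation":[0.0015,0.0003,0.0],"turn":[0,0,0],"hand":0.0}

```text
time: 13.1
ee_pos: [0.5769, -0.158, 0.1349]
eef_rot: [0.631, 0.775, 0.006, 0.004]
ft_force: [-2.5, 1.7, 5.7]
width: 0.0122
```

Call:
apply_moves:
  deltas:
    - {"translation":[0.0015,0.0003,0.0],"turn":[0,0,0],"hand":0.0}

```text
time: 13.2
ee_pos: [0.5777, -0.1578, 0.1347]
eef_rot: [0.632, 0.775, 0.005, 0.003]
ft_force: [-1.8, 1.1, 5.2]
width: 0.0121
```

```bash
python3 st.py
```

```text
chest [[ -11.  -214.4  139.7]] L,a 0.765 1.553 tip [-9.9 79.7] tcp [ 0.5777 -0.1578  0.1347] F [-1.8  1.1  5.2]
```

Call:
apply_moves:
  deltas:
    - {"translation":[0.0015,0.0003,0.0],"turn":[0,0,0],"hand":0.0}

```text
time: 13.3
ee_pos: [0.5784, -0.1577, 0.1345]
eef_rot: [0.632, 0.775, 0.005, 0.003]
ft_force: [-2.5, 1.3, 5.8]
width: 0.0122
```

Call:
apply_moves:
  deltas:
    - {"translation":[0.0015,0.0003,0.0],"turn":[0,0,0],"hand":0.0}

```text
time: 13.4
ee_pos: [0.579, -0.1575, 0.1343]
eef_rot: [0.632, 0.775, 0.005, 0.002]
ft_force: [-6.7, 2.0, 7.8]
width: 0.0121
```

Call:
apply_moves:
  deltas:
    - {"translation":[0.0015,0.0003,0.0],"turn":[0,0,0],"hand":0.0}

```text
time: 13.5
ee_pos: [0.579, -0.1576, 0.134]
eef_rot: [0.632, 0.775, 0.004, 0.0]
ft_force: [-7.9, 1.1, 9.0]
width: 0.0122
```

```bash
python3 st.py
```

```text
chest [[  -9.6 -214.4  139. ]] L,a 0.758 1.53 tip [-7.2 79. ] tcp [ 0.579  -0.1576  0.134 ] F [-7.9  1.1  9. ]
```

Call:
apply_moves:
  deltas:
    - {"translation":[0.003,0.0006,0.0],"turn":[0,0,0],"hand":0.0}

```text
time: 13.6
ee_pos: [0.5791, -0.1576, 0.1334]
eef_rot: [0.633, 0.774, 0.002, -0.002]
ft_force: [-18.8, 2.4, 12.8]
width: 0.012
```

Call:
apply_moves:
  deltas:
    - {"translation":[0.003,0.0006,0.0],"turn":[0,0,0],"hand":0.0}

```text
time: 13.7
ee_pos: [0.5788, -0.1577, 0.1328]
eef_rot: [0.633, 0.774, 0.0, -0.005]
ft_force: [-14.7, 2.5, 13.2]
width: 0.0123
```

```bash
python3 st.py
```

```text
chest [[  -9.9 -214.4  137.8]] L,a 0.749 1.522 tip [-6.9 77.9] tcp [ 0.5788 -0.1577  0.1328] F [-14.7   2.5  13.2]
```

Call:
apply_moves:
  deltas:
    - {"translation":[-0.0015,-0.0003,0.0],"turn":[0,0,0],"hand":0.0}

```text
time: 13.8
ee_pos: [0.5765, -0.158, 0.1325]
eef_rot: [0.633, 0.774, -0.0, -0.006]
ft_force: [3.0, 0.7, 2.8]
width: 0.0119
```

Call:
apply_moves:
  deltas:
    - {"translation":[-0.0007,-0.0001,-0.0015],"turn":[0,0,0],"hand":0.0}

```text
time: 13.9
ee_pos: [0.5756, -0.1582, 0.1309]
eef_rot: [0.633, 0.774, -0.0, -0.006]
ft_force: [0.9, -0.0, 3.8]
width: 0.0121
```

Call:
apply_moves:
  deltas:
    - {"translation":[-0.0006,-0.0001,-0.0015],"turn":[0,0,0],"hand":0.0}

```text
time: 14.0
ee_pos: [0.575, -0.1583, 0.1293]
eef_rot: [0.633, 0.774, -0.0, -0.006]
ft_force: [-0.0, 0.5, 3.9]
width: 0.0124
```

```bash
python3 st.py
```

```text
chest [[ -13.7 -214.3  134.3]] L,a 0.721 1.529 tip [-11.2  74.3] tcp [ 0.575  -0.1583  0.1293] F [-0.   0.5  3.9]
```

Call:
apply_moves:
  deltas:
    - {"translation":[-0.0006,-0.0001,-0.0015],"turn":[0,0,0],"hand":0.0}

```text
time: 14.1
ee_pos: [0.5743, -0.1585, 0.1277]
eef_rot: [0.633, 0.774, -0.0, -0.006]
ft_force: [-0.4, 0.2, 5.0]
width: 0.0117
```

Call:
apply_moves:
  deltas:
    - {"translation":[-0.0006,-0.0001,-0.0015],"turn":[0,0,0],"hand":0.0}

```text
time: 14.2
ee_pos: [0.5739, -0.1586, 0.1262]
eef_rot: [0.633, 0.774, 0.0, -0.006]
ft_force: [0.4, 1.9, 8.3]
width: 0.0118
```

Call:
apply_moves:
  deltas:
    - {"translation":[-0.0006,-0.0001,-0.0015],"turn":[0,0,0],"hand":0.0}

```text
time: 14.3
ee_pos: [0.5735, -0.1587, 0.125]
eef_rot: [0.633, 0.774, 0.0, -0.006]
ft_force: [-0.5, 1.5, 9.8]
width: 0.012
```

```bash
python3 st.py
```

```text
chest [[ -15.3 -214.3  130. ]] L,a 0.687 1.505 tip [-11.3  70.1] tcp [ 0.5735 -0.1587  0.125 ] F [-0.5  1.5  9.8]
```

Call:
apply_moves:
  deltas:
    - {"translation":[-0.0005,-0.0001,-0.0018],"turn":[0,0,0],"hand":0.0}

```text
time: 14.4
ee_pos: [0.573, -0.1587, 0.1235]
eef_rot: [0.633, 0.774, 0.0, -0.006]
ft_force: [-2.1, 2.5, 10.4]
width: 0.0121
```

Call:
apply_moves:
  deltas:
    - {"translation":[0,0,-0.001],"turn":[0,0,0],"hand":0.0}
    - {"translation":[0,0,0],"turn":[0,0,0],"hand":0.0}

```text
time: 14.6
ee_pos: [0.5728, -0.1588, 0.1229]
eef_rot: [0.633, 0.774, 0.001, -0.006]
ft_force: [1.0, 0.8, 3.6]
width: 0.0118
```

```bash
python3 st.py
```

```text
chest [[ -15.9 -214.3  127.9]] L,a 0.671 1.495 tip [-11.4  68.1] tcp [ 0.5728 -0.1588  0.1229] F [1.  0.8 3.6]
```

Call:
apply_moves:
  deltas:
    - {"translation":[0,0,0],"turn":[0,0,0],"hand":0.03}
    - {"translation":[0,0,0],"turn":[0,0,0],"hand":0.035}
    - {"translation":[0,0,0],"turn":[0,0,0],"hand":0.04}
    - {"translation":[0,0,0.0],"turn":[0,0,0],"hand":0.04}

```text
time: 15.0
ee_pos: [0.571, -0.1592, 0.121]
eef_rot: [0.634, 0.774, -0.001, -0.008]
ft_force: [-0.5, 0.5, -0.7]
width: 0.0349
```

Call:
apply_moves:
  deltas:
    - {"translation":[0,0,0.01],"turn":[0,0,0],"hand":0.04}
    - {"translation":[0,0,0.03],"turn":[0,0,0],"hand":0.04}
    - {"translation":[0,-0.01,0.04],"turn":[0,0,0],"hand":0.04}
    - {"translation":[-0.03,-0.03,0.04],"turn":[0,0,0],"hand":0.04}
    - {"translation":[-0.04,-0.02,0.04],"turn":[0,0,0],"hand":0.04}

```text
time: 15.5
ee_pos: [0.5094, -0.2095, 0.2705]
eef_rot: [0.631, 0.776, -0.004, -0.011]
ft_force: [-0.0, -0.1, 1.4]
width: 0.04
```

Call:
apply_moves:
  deltas:
    - {"translation":[-0.045,-0.01,0.01],"turn":[0,0,0],"hand":0.04}
    - {"translation":[-0.045,-0.01,0],"turn":[0,0,0],"hand":0.04}
    - {"translation":[0,0,0],"turn":[0,0,0],"hand":0.04}

```text
time: 15.8
ee_pos: [0.4141, -0.2365, 0.2878]
eef_rot: [0.634, 0.773, -0.001, -0.007]
ft_force: [0.5, 0.1, 0.7]
width: 0.0399
```

```bash
python3 - <<'E'
exec(open('st.py').read())
im=camera("side")[:,:,::-1].copy();im=im[130:350,260:440];cv2.imwrite("pics/d1.png",cv2.resize(im,(490,599),interpolation=2));cv2.imwrite("pics/d1full.png",im)
E
```

```text
chest [[-186.8 -259.5  292.8]] L,a 0.807 2.6 tip [-140.4  159.8] tcp [ 0.4141 -0.2365  0.2878] F [0.5 0.1 0.7]
```

View pics/d1.png

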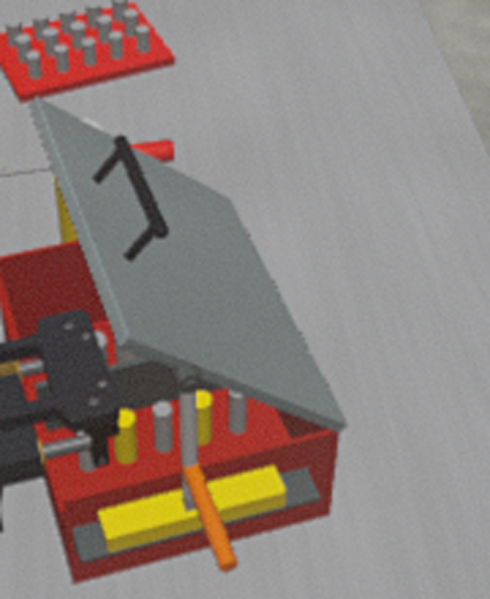

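The lid stands open on a near-vertical rod whose tip is at the hole, crop (188,500). I'll zoom in and compare with the model.

```bash
python3 - <<'E'
from h import *
p=np.load('p.npy')[:3]
im=camera("side")[:,:,::-1].copy();im=im[255:345,285:375];cv2.imwrite("pics/d2.png",cv2.resize(im,(600,600),interpolation=2))
z=lambda P:((proj("side",c2w(p,P))-[285,255])*600/90).round().tolist()
for L in(.65,.7,.75,.8):
    pv=np.array(lidpt(L,170,0,-156));print(L,"pivot",z(pv),"corner",proj("side",c2w(p,lidpt(L,223,6,-143))).round(1), "height above floor",round(pv[2]-80,1))
print("hole",z([-13.5,-156,92]),z([-13.5,-156,80]))
E
```

```text
0.65 pivot [[261.0, 133.0]] corner [[301. 261.]] height above floor 139.9
0.7 pivot [[279.0, 112.0]] corner [[304.6 256.8]] height above floor 146.5
0.75 pivot [[299.0, 92.0]] corner [[308.6 252.7]] height above floor 152.9
0.8 pivot [[319.0, 72.0]] corner [[312.8 248.6]] height above floor 159.0
hole [[307.0, 399.0]] [[308.0, 422.0]]
```

View pics/d2.png

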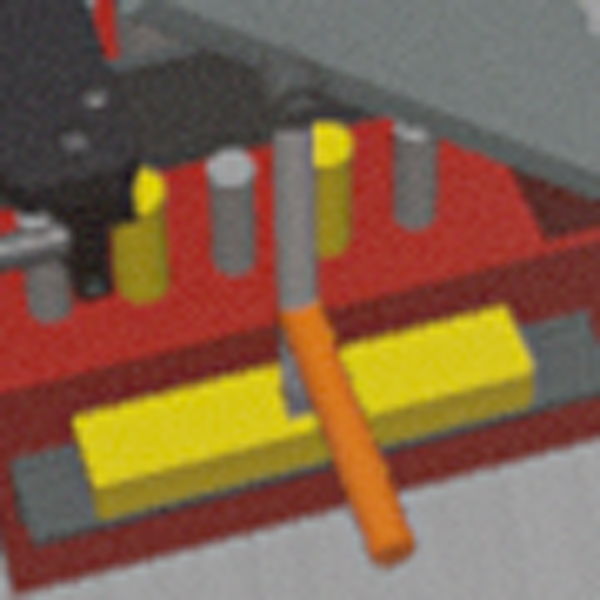

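Call:
apply_moves:
  deltas:
    - {"translation":[-0.01,-0.01,0.01],"turn":[0,0,0],"hand":0.04}
    - {"translation":[0,0,0],"turn":[0,0,0],"hand":0.04}
    - {"translation":[0,0,0],"turn":[0,0,0],"hand":0.04}
    - {"translation":[0,0,0],"turn":[0,0,0],"hand":0.04}
    - {"translation":[0,0,0],"turn":[0,0,0],"hand":0.04}

```text
time: 16.4
ee_pos: [0.4101, -0.2428, 0.2973]
eef_rot: [0.631, 0.776, -0.004, -0.007]
ft_force: [0.1, 0.5, 0.5]
width: 0.0401
```

```bash
python3 - <<'E'
from h import *
from bench import order
a=cv2.imread("pics/d1full.png")[:,:,::-1].astype(float);b=camera("side")[130:350,260:440].astype(float)
d=np.abs(a-b).max(2)
print("lid/rod/plate region diff", d[10:150,70:180].mean(), d[100:210,60:120].mean(), "max", cv2.blur(d,(3,3))[100:210,60:120].max())
s0=cv2.imread("pics/side0.png")[:,:,::-1].astype(float);f=camera("side").astype(float)
print("jar diff",np.abs(s0-f)[380:435,360:412].max(2).mean(),"driver",np.abs(s0-f)[178:198,300:328].max(2).mean(),"floor ref",np.abs(s0-f)[400:470,420:500].max(2).mean())
print(readout.read_state()["ft_force"],readout.read_state()["time"])
order.close_job()
E
```

```text
lid/rod/plate region diff 3.0644805194805196 4.544848484848485 max 13.777777777777777
jar diff 14.04020979020979 driver 39.90535714285714 floor ref 15.666607142857142
[ 0.25840221  0.74928388 -0.04109831] 16.5
the job is handed in; nothing more can be done
```

The job is handed in at 16.5 s. The lid stands open on the prop rod and the gripper is touching nothing. The job gives no verdict.

**What I did:** I lifted the lid by its handle from its starting angle of about 0.19 rad to about 1.07. I then pinched the orange grip, swung the rod down and slid the pin along the plate under light load. The pin caught in the hole and held against about 19 N sideways. I pressed it down until a spring-like force rise showed it on the hole's floor, about 12 mm below where it had touched the plate. Then I pressed a few mm more to load the spring, let go and backed off.

**Checks that agreed:**
- **Lid and rod:** The last pictures put the lid at about 0.73–0.75 rad with the rod near vertical. At that angle the pin cannot be resting on top of the plate.
- **Holding by itself:** The lid and rod region did not change over about 0.6 s with the arm clear.
- **Jar:** It is where it was; its picture change is no more than the noise.

**Checks that disagreed or are weaker:**
- **Height error:** My model put the rod about 8 mm too low at contact, so the first slide probably passed above the plate. I found the contact and the hole by force instead.
- **Seating not seen:** The camera never saw the pin inside the hole. That it is fully home rests on the forces and the lid angle.
- **Screwdriver:** Its picture patch differed from the start by about 40 grey levels, against about 15 for noise. I put that down to the raised lid overlapping the view; its red handle still shows where it was.
- **Spray can:** I saw it standing in later views but did not measure it.

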